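Unstack the tea delivery and lay out the counter display

ROBOT

A 6-joint arm with a two-finger parallel gripper is mounted at the origin on a cart in front of the work surface, level with it; the furniture and walls round the work are solid. World frame = base frame: x ahead of the robot, y to its left, z up, the work surface at z = 0. Lengths are in m, angles in degrees, forces in N, time in s.
With the tool pointing down it reaches from about 0.4 to 0.825 m from the base axis. Payload 7 kg.
Tool frame: the origin (TCP) lies midway between the tips of the shut fingers; the grasp point (between the pads) lies 19 mm behind it (ctrl.hold_point_z is the distance from the TCP to the grasp point, in m); z points along the fingers, y is the line along which they close (so a half turn about z gives the same grasp; the last joint's range is limited). The gripper opens to 88 mm and grips with 3 to 60 N. Pads are 19 mm wide; open, the fingers measure 130 mm over their backs; the gripper's body (78 mm by 193 mm) begins 47 mm behind the grasp point.
Start: joints at [87.726, 20.546, 0.682, 0, -70.136, -16.507], TCP at [0.217, 0.639, 0.227] pointing down, gripper open.
Joint ranges: [-176.03, 176.03], [-82.01, 121.73], [-58.28, 71.71], [-173.87, 95.51], [-174.79, -0.11], [-173.66, 173.66]. Speed limits (degrees/s): [136.94, 136.94, 172.46, 180, 180, 180].

INTERFACE

Orientations are given as [roll, pitch, yaw] about the fixed x, y, z axes, in that order (R = Rz(yaw) Ry(pitch) Rx(roll)).
In Python, from plant import ctrl gives the robot as it stands.
- The arm moves only by the tool apply_moves, never from a script. Its argument "deltas" is a list of rows, each an object with "fingers": the finger opening in mm, from 0 to 87.6; "delta_pos": the shift along the tool's x, y, z in mm, a list of three; "angular": the turn, a rotation vector about the tool's x, y, z in degrees, a list of three. A call has 1 to 10 rows; each row is the pose to reach, as a shift and turn from the pose commanded when the call began, along the tool's axes at that moment; what a row does not reach only later rows make up. A row lasts 1/10 s, in which the tool goes at most 50 mm and 8.59 degrees, less where a joint would pass 70% of its speed; a pose out of reach is approached as far as the arm can. A call with a gripper value outside its range is refused whole. The fingers move at their own pace and stop on an object; the grip force is fixed at half the most. Time passes only in rows, so rows that repeat a pose let the fingers close. It gives the time, the measured TCP pose, the force, the opening and the grip force at its end, in the units of the state.
- ctrl.get_obs(): the state, without advancing time (a new reading comes with each control period).
- ctrl.snapshot(name): name is "scene" or "side" or "wrist"; returns the picture (420x560x3 uint8, red, green, blue); there is no depth.
- ctrl.camera_params(name): a dict with "fx", "fy", "cx", "cy" (pixels), "cam_to_world" (4x4, takes a point from camera to world coordinates); the wrist camera has in their place "mount" (4x4, takes a point from camera to tool coordinates, whose origin is the TCP and whose axes are the flange's). Camera axes: x right, y up, looking along -z (the intrinsics and any distortion apply to the point x, -y, -z); pixel columns grow to the right and rows downward; lengths in m; the calibration is good to about 2 mm. A picture is of the moment at which its call begins: read the wrist's pose just before it. camera_params takes no time and is no camera call.
- ctrl.close_job(): hands the job in; it is judged then, once.
The state is a dict: "clock": time; "joint_pos": joint angles; "qvel": joint speeds; "tau": joint torques, N m; "tool_pos": TCP position; "orientation": TCP orientation; "force": force on the tool from outside, world axes, zero at the start; "moment": the same for the moment, N m; "opening": finger opening in m; "gripper_force": force on a finger pad.
Only numpy, scipy, OpenCV 4.12 (cv2) and the standard library are available. Lean on these libraries where they do the work, as an engineer would, in place of code of your own. Each camera call takes 0.05 s, during which the arm holds its last target. There are 200 camera calls.

TASK

Take the delivered pile of tea cartons apart and lay out the display, right side up: the red and the blue carton centred lengthwise on the red and the blue card on the wooden plinth, and the green carton on top of those two in running bond, lengthwise, centred over the gap between them. Centre the yellow carton lengthwise on the yellow card on the worktop. Do not knock over or shift the spice jar and the steel cup.

Things in the scene. Friction and masses are not known exactly. Their poses are not given: they have to be found in the camera images.
- carton_blue: Blue tea carton with two white bands, a closed box 110 (x) x 52 (y) x 46 (z) mm, about 0.14 kg; origin at the centre of its underside, x along its length, z up. At the start it lies on top of the pile, crosswise on the red carton.
- carton_red: Red tea carton with two white bands, a closed box 110 (x) x 52 (y) x 46 (z) mm, about 0.14 kg; origin at the centre of its underside, x along its length, z up. At the start it lies in the middle course, bridging the green and the yellow carton, under the blue one.
- carton_green: Green tea carton with two white bands, a closed box 110 (x) x 52 (y) x 46 (z) mm, about 0.14 kg; origin at the centre of its underside, x along its length, z up. At the start it lies in the bottom course of the pile, end to end with the yellow one (gap about 10 mm), on a 3 mm cardboard sheet fixed to the worktop; which of the two is nearer the robot varies.
- carton_yellow: Yellow tea carton with two white bands, a closed box 110 (x) x 52 (y) x 46 (z) mm, about 0.14 kg; origin at the centre of its underside, x along its length, z up. At the start it lies in the bottom course of the pile, end to end with the green one (gap about 10 mm), on a 3 mm cardboard sheet fixed to the worktop.
- card_red: Red place card, 116 x 66 mm and 2 mm thick, fixed on the wooden plinth (plinth 262 x 84 mm, its top 12 mm above the worktop), end to end with the blue card, centres 120 mm apart; which of the two is nearer the robot varies; origin at the centre of its underside, x along its length, z up. Where the red carton belongs, its length along the card's.
- card_blue: Blue place card, 116 x 66 mm and 2 mm thick, fixed on the wooden plinth, end to end with the red card; origin at the centre of its underside, x along its length, z up. Where the blue carton belongs, its length along the card's.
- bond (a point): The place of the green carton's underside centre: the middle of the wooden plinth, over the gap between the red and the blue card, at the height of the tops of the cartons that are to stand there (48 mm above the plinth's surface, which the cards lie on; 60 mm above the worktop). x along the plinth's length (the same direction as the cards' length), z up.
- card_yellow: Yellow place card, 120 x 66 mm and 2 mm thick, fixed flat on the worktop; origin at the centre of its underside, x along its length, z up. Where the yellow carton belongs, its length along the card's.
- spice_jar: Glass spice jar with a yellow cap, standing alone to the right of the roll slicer (not one of the pair at the far left), loose, 42 mm wide, 96 mm high; origin at the centre of its underside. Leave it standing where it is.
- steel_cup: Steel cup standing to the left of the roll slicer, loose, 61 mm wide, 100 mm high; origin at the centre of its underside. Leave it standing where it is.

How it is judged:
By the outcome, as a careful person would: the job done as asked, in the order asked, and still so for the second after the job is handed in, with the robot touching nothing.
It also fails if it takes over 138 s, if anything falls off the work surface, if the arm or the gripper's body presses on something with over 40 N, if the wrist force passes 120 N, or if a joint passes its speed limit or range.

## Working session

There is one attempt and no reset: what is moved stays moved. The work goes in short steps, Python scripts to look and compute and a tool call to move; the robot and the scene stay as the last step left them, time stands still between calls to the robot, and variables do not carry over. Pictures are saved under pics/ and viewed, at most 14 in all, crops included, and the job is handed in when it is done.

Besides the shell and the picture viewer there is one more tool, called after ">>>" as name([rows], argument=value, ...), one row to a line, values as JSON. apply_moves: Moves the arm, as the interface text tells. Its arguments: {"type":"object","properties":{"deltas":{"type":"array"}},"required":["deltas"]}

```bash
mkdir -p pics; ls
python3 - <<'E'
from plant import ctrl
import cv2,numpy as np
o=ctrl.get_obs();print(o)
for n in("scene","side","wrist"):
    cv2.imwrite(f"pics/{n}0.png",ctrl.snapshot(n)[:,:,::-1]);p=ctrl.camera_params(n);print(n,{k:np.round(v,4).tolist() if not isinstance(v,str) else v for k,v in p.items()})
E
```

```text
pics
{'clock': 0.0, 'joint_pos': array([ 8.77262786e+01,  2.05899760e+01,  6.33999878e-01, -1.98363980e-02,
       -7.01347377e+01, -1.65064715e+01]), 'qvel': array([ 0.02689281,  0.03326462,  0.03441953, -0.03626311,  0.03382828,
       -0.00019308]), 'tau': array([-9.24944325e-04, -5.82721531e+01,  2.93044871e+01,  6.99722081e+00,
        6.80449579e-03, -1.75606833e-04]), 'tool_pos': array([0.2171833 , 0.63859777, 0.22564176]), 'orientation': array([ 1.79907726e+02, -7.89734364e-03, -1.87869420e+01]), 'force': array([-0.21674322,  0.46759048,  0.08332796]), 'moment': array([-0.01026489, -0.01377338,  0.01261641]), 'gripper_force': 0.0, 'opening': 0.08788067285163574}
scene {'fx': 386.9813, 'fy': 386.9813, 'cx': 279.942, 'cy': 209.0756, 'cam_to_world': [[-0.4488, 0.3831, -0.8074, -0.1294], [-0.8933, -0.168, 0.4168, 0.4818], [0.0241, 0.9083, 0.4176, 0.4534], [0.0, 0.0, 0.0, 1.0]]}
side {'fx': 481.0502, 'fy': 481.0502, 'cx': 280.4515, 'cy': 204.6599, 'cam_to_world': [[-0.3081, 0.6151, -0.7258, -0.0865], [-0.9512, -0.1864, 0.2458, 0.3495], [0.0159, 0.7661, 0.6425, 0.6575], [0.0, 0.0, 0.0, 1.0]]}
wrist {'fx': 294.6726, 'fy': 294.6726, 'cx': 278.1109, 'cy': 212.6133, 'mount': [[0.001, 0.964, 0.2659, 0.0722], [1.0, -0.0009, -0.0003, 0.0], [-0.0, 0.2659, -0.964, -0.1585], [0.0, 0.0, 0.0, 1.0]]}
```

View pics/scene0.png

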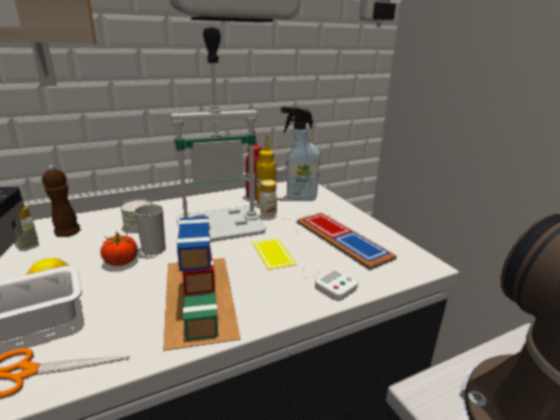

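View pics/side0.png

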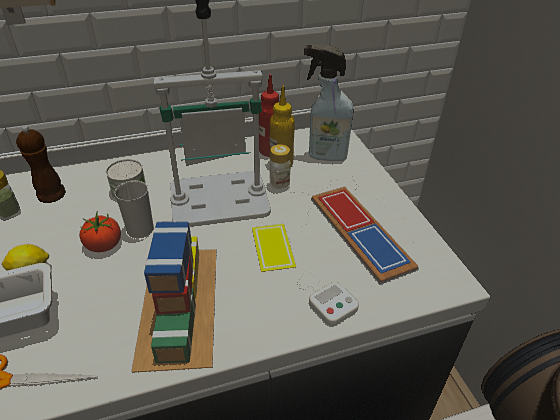

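The scene shows the pile (blue about (168,255), red (172,300), green (172,345) in the side view), the yellow card (273,247) and the plinth (363,232). The jar is at (280,167) and the cup at (134,208). Next I'll enlarge the side view.

Run:
```python
import cv2
a=cv2.imread("pics/side0.png")
cv2.imwrite("pics/c1.png",cv2.resize(a[205:375,120:260],None,fx=3.5,fy=3.5,interpolation=cv2.INTER_CUBIC))
cv2.imwrite("pics/c2.png",cv2.resize(a[140:290,240:430],None,fx=4,fy=4,interpolation=cv2.INTER_CUBIC))
```

```text
(no output)
```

View pics/c1.png

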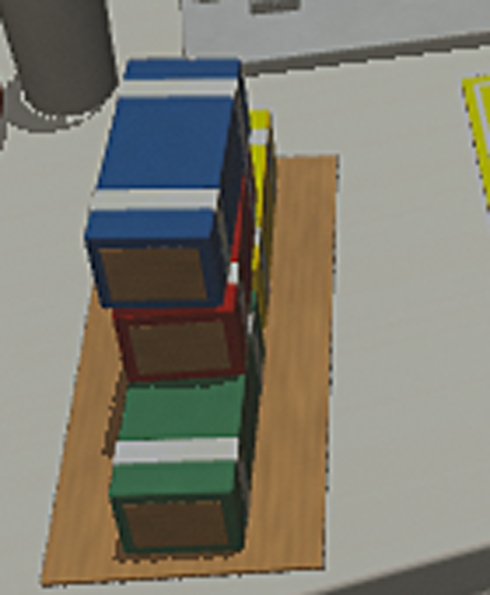

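View pics/c2.png

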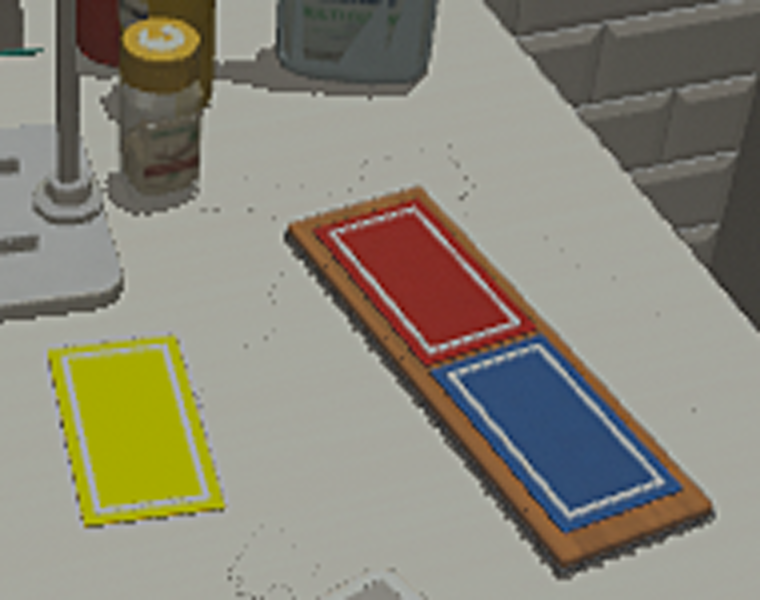

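```bash
cat > h.py <<'E'
import numpy as np
from plant import ctrl
from scipy.spatial.transform import Rotation as Ro
def ray(p,T,uv,z):
    uv=np.atleast_2d(uv).astype(float)
    d=np.c_[(uv[:,0]-p['cx'])/p['fx'],-(uv[:,1]-p['cy'])/p['fy'],-np.ones(len(uv))]@T[:3,:3].T
    return T[:3,3]+d*((z-T[2,3])/d[:,2])[:,None]
def pix(name,uv,z,obs=None):
    p=ctrl.camera_params(name)
    if name=='wrist':
        M=np.eye(4);M[:3,:3]=Ro.from_euler('xyz',obs['orientation'],degrees=True).as_matrix();M[:3,3]=obs['tool_pos']
        T=M@p['mount']
    else:T=np.array(p['cam_to_world'])
    return ray(p,T,uv,z)
def go(xyz,yaw,o=None):
    "tool-frame shift mm and turn for a straight-down target"
    o=o or ctrl.get_obs()
    R=Ro.from_euler('xyz',o['orientation'],degrees=True)
    best=None
    t=Ro.from_euler('xyz',[180,0,yaw],degrees=True)
    print('d',np.round(R.inv().apply(np.array(xyz)-o['tool_pos'])*1000,1),'rot',np.round((R.inv()*t).as_rotvec(degrees=True),1))
E
python3 - <<'E'
from h import *
def rep(n,c,s,o,z):
    P=pix('side',np.array(c)/s+o,z);e=np.diff(np.r_[P,P[:1]],axis=0)
    print(n,'ctr',np.round(P.mean(0)*1000,0),'edges',np.round(np.hypot(e[:,0],e[:,1])*1000,0),'yaw',np.round(np.degrees(np.arctan2(e[:,1],e[:,0])),0), np.round(P[:,:2]*1000).tolist())
a=(3.5,[120,205]);b=(4,[240,140])
rep('blue',[(87,238),(215,240),(243,60),(127,60)],*a,.141)
rep('redbot',[(125,382),(243,377)],*a,.049)
rep('redtop',[(113,310),(240,312)],*a,.095)
rep('greentop',[(112,495),(243,492)],*a,.049)
rep('greenbot',[(118,552),(243,552)],*a,.003)
rep('sheet',[(42,583),(323,568),(337,156)],*a,.003)
rep('yel right top',[(252,112),(270,112)],*a,.049)
rep('cred',[(313,230),(418,200),(537,330),(428,367)],*b,.014)
rep('cblue',[(432,372),(545,338),(684,490),(568,533)],*b,.014)
rep('cyel',[(50,352),(175,337),(224,508),(86,525)],*b,.002)
rep('plinth',[(287,228),(420,187),(714,513),(562,572)],*b,.012)
rep('jar',[(160,38)],*b,.096)
rep('cup',[(134,190)],1,[0,0],.1)
E
```

```text
blue ctr [453. 344. 141.] edges [ 52. 109.  53. 108.] yaw [-108.  -16.   73.  165.] [[409.0, 383.0], [393.0, 334.0], [498.0, 304.0], [513.0, 354.0]]
redbot ctr [401. 357.  49.] edges [51. 51.] yaw [-104.   76.] [[407.0, 382.0], [394.0, 332.0]]
redtop ctr [400. 354.  95.] edges [54. 54.] yaw [-108.   72.] [[409.0, 379.0], [392.0, 328.0]]
greentop ctr [343. 368.  49.] edges [54. 54.] yaw [-106.   74.] [[351.0, 393.0], [336.0, 342.0]]
greenbot ctr [346. 372.   3.] edges [54. 54.] yaw [-107.   73.] [[354.0, 398.0], [338.0, 346.0]]
sheet ctr [410. 334.   3.] edges [119. 249. 275.] yaw [-104.  -13.  141.] [[349.0, 430.0], [320.0, 315.0], [562.0, 257.0]]
yel right top ctr [559. 294.  49.] edges [9. 9.] yaw [-107.   73.] [[561.0, 298.0], [558.0, 290.0]]
cred ctr [586. -20.  14.] edges [ 64. 115.  64. 116.] yaw [ -83. -173.   98.    7.] [[640.0, 19.0], [647.0, -45.0], [533.0, -59.0], [524.0, 4.0]]
cblue ctr [467. -36.  14.] edges [ 64. 113.  64. 115.] yaw [ -85. -173.   97.    8.] [[520.0, 4.0], [526.0, -61.0], [414.0, -75.0], [406.0, -12.0]]
cyel ctr [539. 150.   2.] edges [ 64. 118.  64. 117.] yaw [-97. 173.  82.  -7.] [[601.0, 175.0], [593.0, 111.0], [476.0, 126.0], [485.0, 190.0]]
plinth ctr [524. -26.  12.] edges [ 84. 262.  83. 261.] yaw [ -82. -173.   98.    7.] [[647.0, 31.0], [660.0, -52.0], [399.0, -82.0], [388.0, 0.0]]
jar ctr [720.  80.  96.] edges [0.] yaw [0.] [[720.0, 80.0]]
cup ctr [662. 383. 100.] edges [0.] yaw [0.] [[662.0, 383.0]]
```

Run:
```python
from h import *
go([.453,.343,.26],-15.5)
```

```text
d [318.4 204.1 -33.8] rot [ 0.1 -0.  -3.3]
```

>>> apply_moves([
  {"fingers": 87, "delta_pos": [40, 25, -33], "angular": [0, 0, 0]},
  {"fingers": 87, "delta_pos": [80, 51, -33], "angular": [0, 0, -3]},
  {"fingers": 87, "delta_pos": [120, 77, -33], "angular": [0, 0, -3]},
  {"fingers": 87, "delta_pos": [160, 103, -33], "angular": [0, 0, -3]},
  {"fingers": 87, "delta_pos": [200, 128, -33], "angular": [0, 0, -3]},
  {"fingers": 87, "delta_pos": [240, 154, -33], "angular": [0, 0, -3]},
  {"fingers": 87, "delta_pos": [280, 180, -33], "angular": [0, 0, -3.3]},
  {"fingers": 87, "delta_pos": [318, 204, -33], "angular": [0, 0, -3.3]},
  {"fingers": 87, "delta_pos": [318, 204, -33], "angular": [0, 0, -3.3]},
  {"fingers": 87, "delta_pos": [318, 204, -33], "angular": [0, 0, -3.3]},
])

```text
clock: 1.15
tool_pos: [0.4533, 0.3425, 0.2595]
orientation: [180.0, 0.0, -15.6]
force: [0.0, 0.3, 0.1]
opening: 0.0871
gripper_force: 0.0
```

Run:
```python
from h import *
import cv2
o=ctrl.get_obs();print(o['tool_pos'],o['orientation'])
cv2.imwrite("pics/w1.png",ctrl.snapshot('wrist')[:,:,::-1])
go([.453,.343,.108],-15.5)
```

```text
[0.45328823 0.34246526 0.25946295] [ 1.79995101e+02  1.16269536e-02 -1.56253149e+01]
d [  0.3   0.2 151.4] rot [ 0.  0. -0.]
```

View pics/w1.png

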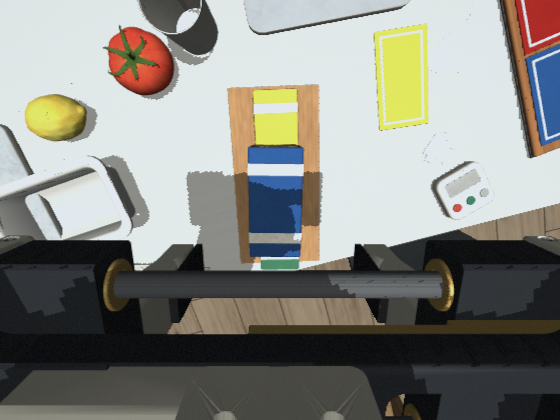

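The wrist view has blue centred between the fingers (248–303, rows 147–257). Yellow's far edge is at row 90, and the yellow card spans (375,31) to (428,122).

Run:
```python
from h import *
o=ctrl.get_obs()
def r(n,c,z):
    P=pix('wrist',c,z,o);print(n,np.round(P[:,:2]*1000,1).tolist(),'mean',np.round(P.mean(0)*1000,1))
r('blue',[(248,147),(303,147),(302,257),(249,257)],.141)
r('bluefar',[(248,147),(303,147)],.141)
r('yfar',[(253,90),(298,90)],.049)
r('ycard',[(375,31),(427,25),(428,122),(381,130)],.002)
```

```text
blue [[516.3, 354.2], [502.8, 305.6], [397.0, 333.4], [411.4, 385.3]] mean [456.9 344.6 141. ]
bluefar [[516.3, 354.2], [502.8, 305.6]] mean [509.5 329.9 141. ]
yfar [[574.8, 339.7], [560.8, 289.1]] mean [567.8 314.4  49. ]
ycard [[606.5, 174.7], [595.7, 111.1], [479.9, 125.7], [486.6, 188.7]] mean [542.2 150.    2. ]
```

>>> apply_moves([
  {"fingers": 87, "delta_pos": [1, 0, 40], "angular": [0, 0, 0]},
  {"fingers": 87, "delta_pos": [1, 0, 80], "angular": [0, 0, 0]},
  {"fingers": 87, "delta_pos": [1, 0, 115], "angular": [0, 0, 0]},
  {"fingers": 87, "delta_pos": [1, 0, 138], "angular": [0, 0, 0]},
  {"fingers": 87, "delta_pos": [1, 0, 150], "angular": [0, 0, 0]},
  {"fingers": 70, "delta_pos": [1, 0, 150], "angular": [0, 0, 0]},
  {"fingers": 60, "delta_pos": [1, 0, 150], "angular": [0, 0, 0]},
  {"fingers": 40, "delta_pos": [1, 0, 150], "angular": [0, 0, 0]},
  {"fingers": 40, "delta_pos": [1, 0, 150], "angular": [0, 0, 0]},
  {"fingers": 40, "delta_pos": [1, 0, 150], "angular": [0, 0, 0]},
])

```text
clock: 2.2
tool_pos: [0.4542, 0.3439, 0.1107]
orientation: [-179.9, -0.0, -15.5]
force: [0.2, 2.6, 1.2]
opening: 0.0529
gripper_force: 1.0
```

>>> apply_moves([
  {"fingers": 40, "delta_pos": [0, 0, 0], "angular": [0, 0, 0]},
  {"fingers": 40, "delta_pos": [0, 0, 0], "angular": [0, 0, 0]},
  {"fingers": 40, "delta_pos": [0, 0, -5], "angular": [0, 0, 0]},
  {"fingers": 40, "delta_pos": [0, 0, -20], "angular": [0, 0, 0]},
  {"fingers": 40, "delta_pos": [0, 0, -45], "angular": [0, 0, 0]},
  {"fingers": 40, "delta_pos": [0, 0, -70], "angular": [0, 0, 0]},
  {"fingers": 40, "delta_pos": [0, 0, -70], "angular": [0, 0, 0]},
])

```text
clock: 2.9
tool_pos: [0.4549, 0.3443, 0.1829]
orientation: [-179.8, -0.1, -15.5]
force: [-0.3, 0.7, -1.4]
opening: 0.0523
gripper_force: 29.9
```

Run:
```python
from h import *
# plinth centre (.524,-.027), yaw 7; from measured cards
u=np.array([np.cos(np.radians(7.2)),np.sin(np.radians(7.2))]);c=np.array([.5255,-.027])
print(c-.06*u,c+.06*u)
p=c-.06*u
for z in(.18,.029):go([p[0],p[1],z],7.2)
```

```text
[ 0.46597312 -0.03451999] [ 0.58502688 -0.01948001]
d [111.7 362.1   1.7] rot [ -0.2  -0.2 -22.7]
d [111.3 362.8 152.7] rot [ -0.2  -0.2 -22.7]
```

>>> apply_moves([
  {"fingers": 40, "delta_pos": [13, 42, 0], "angular": [0, 0, -3]},
  {"fingers": 40, "delta_pos": [26, 84, 0], "angular": [0, 0, -6]},
  {"fingers": 40, "delta_pos": [40, 128, 0], "angular": [0, 0, -9]},
  {"fingers": 40, "delta_pos": [54, 174, 0], "angular": [0, 0, -12]},
  {"fingers": 40, "delta_pos": [68, 220, 0], "angular": [0, 0, -15]},
  {"fingers": 40, "delta_pos": [82, 266, 0], "angular": [0, 0, -18]},
  {"fingers": 40, "delta_pos": [96, 311, 0], "angular": [0, 0, -21]},
  {"fingers": 40, "delta_pos": [107, 345, 10], "angular": [0, 0, -22.7]},
  {"fingers": 40, "delta_pos": [112, 362, 30], "angular": [0, 0, -22.7]},
  {"fingers": 40, "delta_pos": [112, 362, 70], "angular": [0, 0, -22.7]},
])

```text
clock: 3.9
tool_pos: [0.4661, -0.0374, 0.1105]
orientation: [-180.0, -0.2, 7.1]
force: [0.5, 1.3, -3.0]
opening: 0.0523
gripper_force: 29.9
```

Run:
```python
from h import *
go([.467,-.0345,.031],7.2)
```

```text
d [ 0.9 -2.7 79.5] rot [-0.  -0.2 -0.1]
```

>>> apply_moves([
  {"fingers": 40, "delta_pos": [1, 0, 30], "angular": [0, 0, 0]},
  {"fingers": 40, "delta_pos": [1, 0, 55], "angular": [0, 0, 0]},
  {"fingers": 40, "delta_pos": [1, 0, 65], "angular": [0, 0, 0]},
  {"fingers": 40, "delta_pos": [1, 0, 65], "angular": [0, 0, 0]},
  {"fingers": 40, "delta_pos": [1, 0, 65], "angular": [0, 0, 0]},
])

```text
clock: 4.4
tool_pos: [0.4664, -0.0353, 0.0452]
orientation: [180.0, -0.0, 7.2]
force: [0.3, -0.4, -1.8]
opening: 0.0517
gripper_force: 29.9
```

Run:
```python
from h import *
import cv2
cv2.imwrite("pics/s2.png",cv2.resize(ctrl.snapshot('side')[150:300,280:440],None,fx=4,fy=4,interpolation=cv2.INTER_CUBIC)[:,:,::-1])
go([.467,-.0345,.030],7.2)
```

```text
d [ 0.3 -0.6 15.6] rot [-0.  -0.1  0. ]
```

View pics/s2.png

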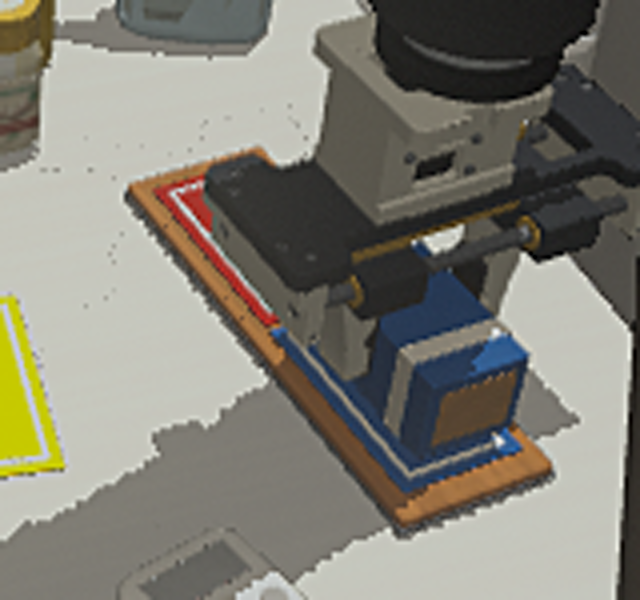

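Blue hangs level above its card. Lowering it now.

>>> apply_moves([
  {"fingers": 40, "delta_pos": [0, 0, 6], "angular": [0, 0, 0]},
  {"fingers": 40, "delta_pos": [0, 0, 10], "angular": [0, 0, 0]},
  {"fingers": 40, "delta_pos": [0, 0, 12], "angular": [0, 0, 0]},
  {"fingers": 40, "delta_pos": [0, 0, 13], "angular": [0, 0, 0]},
  {"fingers": 40, "delta_pos": [0, 0, 14], "angular": [0, 0, 0]},
  {"fingers": 40, "delta_pos": [0, 0, 14], "angular": [0, 0, 0]},
])

```text
clock: 5.05
tool_pos: [0.4659, -0.0354, 0.0305]
orientation: [180.0, 0.0, 7.2]
force: [-0.5, -0.6, -1.7]
opening: 0.0518
gripper_force: 29.9
```

>>> apply_moves([
  {"fingers": 40, "delta_pos": [0.5, -0.5, 0.7], "angular": [0, 0, 0]},
  {"fingers": 40, "delta_pos": [0.5, -0.5, 1.4], "angular": [0, 0, 0]},
  {"fingers": 40, "delta_pos": [0.5, -0.5, 1.4], "angular": [0, 0, 0]},
])

```text
clock: 5.35
tool_pos: [0.4666, -0.0347, 0.0295]
orientation: [180.0, -0.0, 7.2]
force: [-1.5, 1.0, 3.7]
opening: 0.052
gripper_force: 29.9
```

>>> apply_moves([
  {"fingers": 60, "delta_pos": [0, 0, 0], "angular": [0, 0, 0]},
  {"fingers": 75, "delta_pos": [0, 0, 0], "angular": [0, 0, 0]},
  {"fingers": 87, "delta_pos": [0, 0, 0], "angular": [0, 0, 0]},
  {"fingers": 87, "delta_pos": [0, 0, 0], "angular": [0, 0, 0]},
  {"fingers": 87, "delta_pos": [0, 0, -15], "angular": [0, 0, 0]},
  {"fingers": 87, "delta_pos": [0, 0, -50], "angular": [0, 0, 0]},
  {"fingers": 87, "delta_pos": [0, 0, -100], "angular": [0, 0, 0]},
  {"fingers": 87, "delta_pos": [0, 0, -150], "angular": [0, 0, 0]},
  {"fingers": 87, "delta_pos": [0, 0, -180], "angular": [0, 0, 0]},
  {"fingers": 87, "delta_pos": [0, 0, -180], "angular": [0, 0, 0]},
])

```text
clock: 6.35
tool_pos: [0.469, -0.0344, 0.2141]
orientation: [-180.0, -0.5, 7.3]
force: [-0.7, -0.3, -0.7]
opening: 0.0874
gripper_force: 0.0
```

Run:
```python
from h import *
import cv2
cv2.imwrite("pics/s3.png",ctrl.snapshot('side')[:,:,::-1])
go([.45,.343,.21],-15.5)
```

```text
d [  30.  -376.7    2. ] rot [-0.1 -0.3 22.7]
```

>>> apply_moves([
  {"fingers": 87, "delta_pos": [4, -45, 0], "angular": [0, 0, 3]},
  {"fingers": 87, "delta_pos": [8, -90, 0], "angular": [0, 0, 6]},
  {"fingers": 87, "delta_pos": [12, -135, 0], "angular": [0, 0, 9]},
  {"fingers": 87, "delta_pos": [16, -180, 0], "angular": [0, 0, 12]},
  {"fingers": 87, "delta_pos": [20, -225, 0], "angular": [0, 0, 15]},
  {"fingers": 87, "delta_pos": [24, -270, 0], "angular": [0, 0, 18]},
  {"fingers": 87, "delta_pos": [28, -315, 0], "angular": [0, 0, 21]},
  {"fingers": 87, "delta_pos": [30, -360, 0], "angular": [0, 0, 22.7]},
  {"fingers": 87, "delta_pos": [30, -377, 0], "angular": [0, 0, 22.7]},
  {"fingers": 87, "delta_pos": [30, -377, 0], "angular": [0, 0, 22.7]},
])

```text
clock: 7.4
tool_pos: [0.448, 0.3445, 0.2073]
orientation: [179.8, 0.1, -15.3]
force: [0.2, 0.2, -0.4]
opening: 0.0871
gripper_force: 0.0
```

Run:
```python
from h import *
import cv2
o=ctrl.get_obs();print(o['tool_pos'],o['orientation'])
a=ctrl.snapshot('wrist')[:,:,::-1]
s=cv2.imread("pics/s3.png")
cv2.imwrite("pics/m1.png",np.hstack([cv2.resize(a[60:280,150:350],(400,440)),cv2.resize(s[190:300,310:410],(400,440),interpolation=cv2.INTER_CUBIC)]))
```

```text
[0.44797051 0.34452293 0.20725267] [ 1.79848591e+02  6.34858829e-02 -1.53267606e+01]
```

View pics/m1.png

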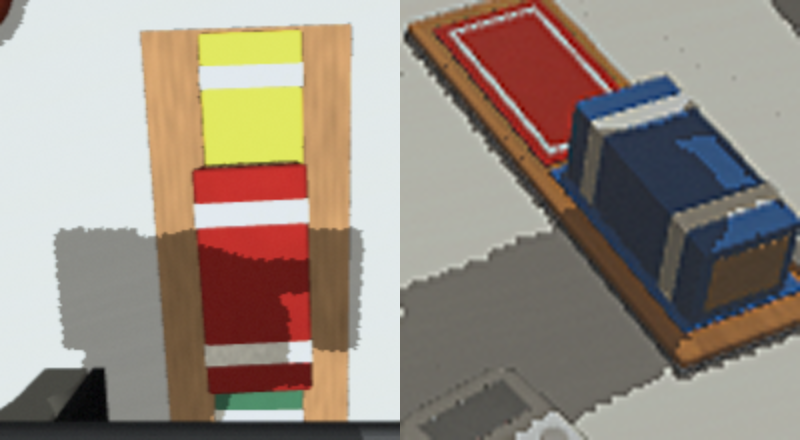

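Red is at (193,172) to (311,388) in the left crop. In the right crop, blue sits on its card, with its top at (577,103) to (800,205).

Run:
```python
from h import *
o=ctrl.get_obs()
P=pix('wrist',np.array([(193,172),(305,166),(311,388),(208,393)])/2+[150,60],.095,o)
def f(P):
    d=P[0]+P[1]-P[2]-P[3];w=P[1]-P[0]
    print(np.round(P.mean(0)*1000,1),'L',np.hypot(*d[:2])/2,'W',np.hypot(*w[:2]),'yaw',np.degrees(np.arctan2(d[1],d[0])))
f(P)
f(pix('side',np.array([(577,103),(668,76),(800,205),(708,240)])/4+[310,190],.060))
f(pix('side',np.array([(577,103),(668,76),(800,205),(708,240)])/4+[310.4,190.4],.060))
f(pix('wrist',np.array([(199,33),(301,29)]*2)/2+[150,60],.049,o))
f(pix('wrist',np.array([(206,164),(303,161)]*2)/2+[150,60],.049,o))
go([.452,.3425,.0645],-12.5)
```

```text
[454.9 341.6  95. ] L 0.10745332674807308 W 0.05028135069888203 yaw -12.722616512244748
[ 416.2 -213.2   60. ] L 0.09498262106065634 W 0.05396596799185266 yaw 1.7891227978333522
[ 415.1 -213.2   60. ] L 0.09480673615336073 W 0.053913198291589914 yaw 1.7887762348909526
[569.4 312.4  49. ] L 6.206335383118183e-17 W 0.05045074419982579 yaw -153.434948822922
[507.9 327.   49. ] L 6.206335383118183e-17 W 0.05074465672453189 yaw -153.434948822922
d [  4.2  -0.9 143. ] rot [ 0.2  0.1 -2.9]
```

>>> apply_moves([
  {"fingers": 87, "delta_pos": [6, 0, 40], "angular": [0, 0, -2.7]},
  {"fingers": 87, "delta_pos": [6, 0, 80], "angular": [0, 0, -2.7]},
  {"fingers": 87, "delta_pos": [6, 0, 115], "angular": [0, 0, -2.7]},
  {"fingers": 87, "delta_pos": [6, 0, 135], "angular": [0, 0, -2.7]},
  {"fingers": 87, "delta_pos": [6, 0, 144], "angular": [0, 0, -2.7]},
  {"fingers": 87, "delta_pos": [6, 0, 144], "angular": [0, 0, -2.7]},
  {"fingers": 70, "delta_pos": [6, 0, 144], "angular": [0, 0, -2.7]},
  {"fingers": 55, "delta_pos": [6, 0, 144], "angular": [0, 0, -2.7]},
  {"fingers": 40, "delta_pos": [6, 0, 144], "angular": [0, 0, -2.7]},
  {"fingers": 40, "delta_pos": [6, 0, 144], "angular": [0, 0, -2.7]},
])

```text
clock: 8.45
tool_pos: [0.4548, 0.3417, 0.066]
orientation: [-179.9, -0.0, -12.8]
force: [0.7, -0.1, 0.3]
opening: 0.0607
gripper_force: 0.0
```

>>> apply_moves([
  {"fingers": 40, "delta_pos": [0, 0, 0], "angular": [0, 0, 0]},
  {"fingers": 40, "delta_pos": [0, 0, 0], "angular": [0, 0, 0]},
])

```text
clock: 8.65
tool_pos: [0.4548, 0.3418, 0.0657]
orientation: [-179.9, -0.0, -12.8]
force: [-1.3, 1.0, 3.9]
opening: 0.0519
gripper_force: 30.0
```

>>> apply_moves([
  {"fingers": 40, "delta_pos": [0, 0, -5], "angular": [0, 0, 0]},
  {"fingers": 40, "delta_pos": [0, 0, -20], "angular": [0, 0, 0]},
  {"fingers": 40, "delta_pos": [0, 0, -50], "angular": [0, 0, 0]},
  {"fingers": 40, "delta_pos": [0, 0, -90], "angular": [0, 0, 0]},
  {"fingers": 40, "delta_pos": [0, 0, -120], "angular": [0, 0, 0]},
  {"fingers": 40, "delta_pos": [0, 0, -120], "angular": [0, 0, 0]},
  {"fingers": 40, "delta_pos": [0, 0, -120], "angular": [0, 0, 0]},
])

```text
clock: 9.35
tool_pos: [0.4543, 0.3413, 0.1855]
orientation: [-179.9, 0.0, -12.8]
force: [-0.6, -0.3, -2.9]
opening: 0.0518
gripper_force: 30.0
```

Run:
```python
from h import *
def f(P):
    d=P[0]+P[1]-P[2]-P[3];w=P[1]-P[0]
    print(np.round(P.mean(0)*1000,1),'L',np.hypot(*d[:2])/2,'W',np.hypot(*w[:2]),'yaw',np.degrees(np.arctan2(d[1],d[0])))
f(pix('side',np.array([(177,103),(268,76),(400,205),(308,240)])/4+[310,190],.060))
go([.5855,-.0195,.18],7.2)
```

```text
[470.3 -35.9  60. ] L 0.09998115127898119 W 0.05054861733330874 yaw 9.504876470855995
d [207.8 322.8   5.2] rot [ -0.1  -0.  -20. ]
```

>>> apply_moves([
  {"fingers": 40, "delta_pos": [22, 35, 0], "angular": [0, 0, -2]},
  {"fingers": 40, "delta_pos": [47, 73, 0], "angular": [0, 0, -5]},
  {"fingers": 40, "delta_pos": [73, 113, 0], "angular": [0, 0, -8]},
  {"fingers": 40, "delta_pos": [99, 153, 0], "angular": [0, 0, -11]},
  {"fingers": 40, "delta_pos": [125, 194, 0], "angular": [0, 0, -14]},
  {"fingers": 40, "delta_pos": [151, 234, 0], "angular": [0, 0, -17]},
  {"fingers": 40, "delta_pos": [175, 272, 0], "angular": [0, 0, -19]},
  {"fingers": 40, "delta_pos": [195, 304, 0], "angular": [0, 0, -20]},
  {"fingers": 40, "delta_pos": [208, 323, 20], "angular": [0, 0, -20]},
  {"fingers": 40, "delta_pos": [208, 323, 50], "angular": [0, 0, -20]},
])

```text
clock: 10.35
tool_pos: [0.5868, -0.0225, 0.1342]
orientation: [180.0, -0.0, 7.0]
force: [0.2, 0.5, -1.7]
opening: 0.052
gripper_force: 30.0
```

>>> apply_moves([
  {"fingers": 40, "delta_pos": [0, 0, 30], "angular": [0, 0, 0]},
  {"fingers": 40, "delta_pos": [0, 0, 50], "angular": [0, 0, 0]},
  {"fingers": 40, "delta_pos": [0, 0, 50], "angular": [0, 0, 0]},
  {"fingers": 40, "delta_pos": [0, 0, 50], "angular": [0, 0, 0]},
])

```text
clock: 10.75
tool_pos: [0.5853, -0.0199, 0.0843]
orientation: [180.0, 0.1, 7.2]
force: [0.5, 0.5, -1.7]
opening: 0.0517
gripper_force: 30.0
```

Run:
```python
from h import *
import cv2
cv2.imwrite("pics/s4.png",cv2.resize(ctrl.snapshot('side')[140:290,290:430],None,fx=4,fy=4,interpolation=cv2.INTER_CUBIC)[:,:,::-1])
go([.5855,-.0195,.0315],7.2)
```

```text
d [-0.7 -0.3 53.9] rot [0. 0. 0.]
```

View pics/s4.png

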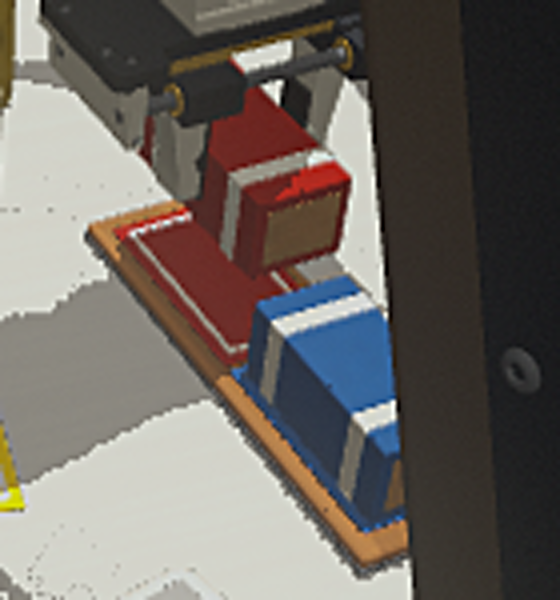

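Run:
```python
from h import *
g=lambda c,z:np.round(pix('side',np.array(c)/4+[290,140],z)*1000,1)
u=np.array([np.cos(np.radians(7.2)),np.sin(np.radians(7.2))]);n=np.array([-u[1],u[0]]);c=np.array([525.2,-27.])
for nm,q,z in(('blue far top',[(257,300),(345,277)],.06),('blue base left',[(245,383),(362,530)],.014),('red near top',[(245,190),(350,170)],.114),('red near bot',[(250,277),(343,253)],.068)):
    P=g(q,z)[:,:2];print(nm,P.tolist(),'along/across',np.round((P-c)@np.c_[u,n],1).tolist())
```

```text
blue far top [[519.0, -3.4], [522.0, -51.1]] along/across [[-3.2, 24.2], [-6.2, -23.5]]
blue base left [[511.3, 0.7], [408.6, -10.0]] along/across [[-10.3, 29.2], [-113.5, 31.5]]
red near top [[536.4, 1.4], [536.1, -52.1]] along/across [[14.7, 26.8], [7.7, -26.3]]
red near bot [[527.0, -2.5], [530.2, -52.8]] along/across [[4.9, 24.1], [1.7, -26.2]]
```

>>> apply_moves([
  {"fingers": 40, "delta_pos": [0.5, 0, 25], "angular": [0, 0, 0]},
  {"fingers": 40, "delta_pos": [0.5, 0, 42], "angular": [0, 0, 0]},
  {"fingers": 40, "delta_pos": [0.5, 0, 50], "angular": [0, 0, 0]},
  {"fingers": 40, "delta_pos": [0.5, 0, 52], "angular": [0, 0, 0]},
  {"fingers": 40, "delta_pos": [0.5, 0, 53], "angular": [0, 0, 0]},
  {"fingers": 40, "delta_pos": [0.5, 0, 54], "angular": [0, 0, 0]},
  {"fingers": 40, "delta_pos": [0.5, 0, 54], "angular": [0, 0, 0]},
])

```text
clock: 11.5
tool_pos: [0.587, -0.0195, 0.0319]
orientation: [-180.0, -0.1, 7.2]
force: [0.0, -0.1, -1.1]
opening: 0.0521
gripper_force: 30.0
```

>>> apply_moves([
  {"fingers": 40, "delta_pos": [-0.5, 0, 0.8], "angular": [0, 0, 0]},
  {"fingers": 40, "delta_pos": [-0.5, 0, 1.6], "angular": [0, 0, 0]},
  {"fingers": 40, "delta_pos": [-0.5, 0, 1.6], "angular": [0, 0, 0]},
])

```text
clock: 11.8
tool_pos: [0.5863, -0.0196, 0.0307]
orientation: [180.0, -0.1, 7.2]
force: [-3.5, 0.8, 7.7]
opening: 0.0518
gripper_force: 30.0
```

>>> apply_moves([
  {"fingers": 60, "delta_pos": [0, 0, 0], "angular": [0, 0, 0]},
  {"fingers": 75, "delta_pos": [0, 0, 0], "angular": [0, 0, 0]},
  {"fingers": 87, "delta_pos": [0, 0, 0], "angular": [0, 0, 0]},
  {"fingers": 87, "delta_pos": [0, 0, 0], "angular": [0, 0, 0]},
  {"fingers": 87, "delta_pos": [0, 0, -15], "angular": [0, 0, 0]},
  {"fingers": 87, "delta_pos": [0, 0, -50], "angular": [0, 0, 0]},
  {"fingers": 87, "delta_pos": [0, 0, -100], "angular": [0, 0, 0]},
  {"fingers": 87, "delta_pos": [0, 0, -150], "angular": [0, 0, 0]},
  {"fingers": 87, "delta_pos": [0, 0, -180], "angular": [0, 0, 0]},
  {"fingers": 87, "delta_pos": [0, 0, -180], "angular": [0, 0, 0]},
])

```text
clock: 12.8
tool_pos: [0.5886, -0.0194, 0.2151]
orientation: [-180.0, -0.5, 7.3]
force: [1.1, 0.2, 0.3]
opening: 0.0869
gripper_force: 0.0
```

Run:
```python
from h import *
go([.393,.355,.21],-15)
```

```text
d [-146.8 -396.1    3.9] rot [-0.1 -0.5 22.3]
```

>>> apply_moves([
  {"fingers": 87, "delta_pos": [-16, -44, 0], "angular": [0, 0, 3]},
  {"fingers": 87, "delta_pos": [-32, -88, 0], "angular": [0, 0, 6]},
  {"fingers": 87, "delta_pos": [-48, -132, 0], "angular": [0, 0, 9]},
  {"fingers": 87, "delta_pos": [-64, -176, 0], "angular": [0, 0, 12]},
  {"fingers": 87, "delta_pos": [-80, -220, 0], "angular": [0, 0, 15]},
  {"fingers": 87, "delta_pos": [-96, -264, 0], "angular": [0, 0, 18]},
  {"fingers": 87, "delta_pos": [-112, -308, 0], "angular": [0, 0, 20]},
  {"fingers": 87, "delta_pos": [-128, -352, 0], "angular": [0, 0, 22.3]},
  {"fingers": 87, "delta_pos": [-147, -396, 0], "angular": [0, 0, 22.3]},
  {"fingers": 87, "delta_pos": [-147, -396, 0], "angular": [0, 0, 22.3]},
])

```text
clock: 13.8
tool_pos: [0.3881, 0.3586, 0.2088]
orientation: [180.0, 0.0, -14.8]
force: [-0.0, -0.1, -0.8]
opening: 0.0869
gripper_force: 0.0
```

>>> apply_moves([
  {"fingers": 87, "delta_pos": [0, 0, 0], "angular": [0, 0, 0]},
  {"fingers": 87, "delta_pos": [0, 0, 0], "angular": [0, 0, 0]},
])

```text
clock: 14.0
tool_pos: [0.3904, 0.354, 0.209]
orientation: [179.9, 0.0, -15.1]
force: [0.8, 0.3, -0.7]
opening: 0.0868
gripper_force: 0.0
```

Run:
```python
from h import *
import cv2
o=ctrl.get_obs();print(o['tool_pos'],o['orientation'])
a=ctrl.snapshot('wrist')[:,:,::-1]
s=ctrl.snapshot('side')[:,:,::-1]
cv2.imwrite("pics/m2.png",np.hstack([cv2.resize(a[60:280,190:350],(400,550)),cv2.resize(s[175:295,300:420-33],(400,550),interpolation=cv2.INTER_CUBIC)]));cv2.imwrite("pics/s5.png",s);cv2.imwrite("pics/w5.png",a)
```

```text
[0.39037694 0.35401398 0.20900581] [ 1.79938190e+02  1.69227309e-02 -1.50895535e+01]
```

View pics/m2.png

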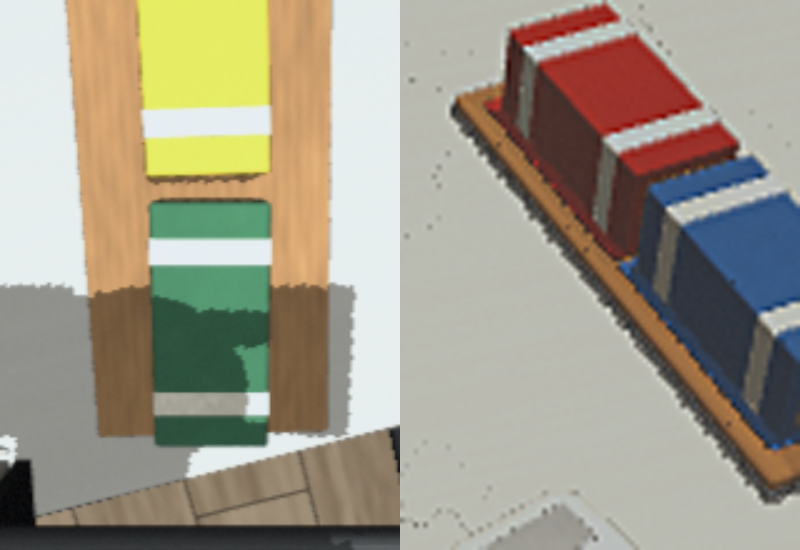

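Green spans (151,202) to (268,444) in the wrist crop. Red and blue are aligned on the plinth with a small gap.

Run:
```python
from h import *
o=ctrl.get_obs()
def f(P):
    d=P[0]+P[1]-P[2]-P[3];w=P[1]-P[0]
    print(np.round(P.mean(0)*1000,1),'L',np.hypot(*d[:2])/2,'W',np.hypot(*w[:2]),'yaw',np.degrees(np.arctan2(d[1],d[0])))
f(pix('wrist',np.array([(151,202),(270,202),(268,444),(155,446)])/2.5+[190,60],.049,o))
s=lambda c:np.c_[300+(np.array(c)[:,0]-400)*87/400,175+np.array(c)[:,1]*120/550]
f(pix('side',s([(508,32),(608,5),(738,147),(628,178)]),.06))
u=np.array([np.cos(np.radians(7.2)),np.sin(np.radians(7.2))]);n=np.array([-u[1],u[0]]);c=np.array([525.2,-27.])
P=pix('side',s([(650,188),(755,157)]),.06)[:,:2]*1000;print('bluefar',(P-c)@np.c_[u,n])
go([.397,.354,.0185],-14.5)
```

```text
[399.8 355.3  49. ] L 0.10862177397633324 W 0.050057044123286695 yaw -15.073944277583646
[580.8 -17.1  60. ] L 0.10815904063739655 W 0.05151116086768538 yaw 5.825221802109253
bluefar [[ -5.83146836  25.52809426]
 [ -6.97313709 -25.14927886]]
d [  5.9  -2.  190.8] rot [ 0.   0.  -0.7]
```

>>> apply_moves([
  {"fingers": 87, "delta_pos": [6, -3, 40], "angular": [0, 0, 0]},
  {"fingers": 87, "delta_pos": [6, -3, 85], "angular": [0, 0, 0]},
  {"fingers": 87, "delta_pos": [6, -3, 125], "angular": [0, 0, 0]},
  {"fingers": 87, "delta_pos": [6, -3, 130], "angular": [0, 0, 0]},
  {"fingers": 87, "delta_pos": [6, -3, 130], "angular": [0, 0, 0]},
  {"fingers": 87, "delta_pos": [6, -3, 130], "angular": [0, 0, 0]},
])

```text
clock: 14.7
tool_pos: [0.3982, 0.3569, 0.0815]
orientation: [-179.9, -0.1, -15.1]
force: [0.6, 0.3, 0.0]
opening: 0.0869
gripper_force: 0.0
```

Run:
```python
from h import *
go([.3985,.3553,.0190],-15)
```

```text
d [ 0.7  1.6 62.5] rot [-0.1 -0.1 -0.1]
```

>>> apply_moves([
  {"fingers": 87, "delta_pos": [0.5, 1.5, 25], "angular": [0, 0, 0]},
  {"fingers": 87, "delta_pos": [0.5, 1.5, 47], "angular": [0, 0, 0]},
  {"fingers": 87, "delta_pos": [0.5, 1.5, 60], "angular": [0, 0, 0]},
  {"fingers": 87, "delta_pos": [0.5, 1.5, 62], "angular": [0, 0, 0]},
  {"fingers": 87, "delta_pos": [0.5, 1.5, 62], "angular": [0, 0, 0]},
  {"fingers": 70, "delta_pos": [0.5, 1.5, 62], "angular": [0, 0, 0]},
  {"fingers": 55, "delta_pos": [0.5, 1.5, 62], "angular": [0, 0, 0]},
  {"fingers": 40, "delta_pos": [0.5, 1.5, 62], "angular": [0, 0, 0]},
  {"fingers": 40, "delta_pos": [0.5, 1.5, 62], "angular": [0, 0, 0]},
  {"fingers": 40, "delta_pos": [0.5, 1.5, 62], "angular": [0, 0, 0]},
])

```text
clock: 15.7
tool_pos: [0.3973, 0.3548, 0.0179]
orientation: [-180.0, -0.0, -15.1]
force: [-0.2, 1.0, 0.8]
opening: 0.0528
gripper_force: 0.5
```

>>> apply_moves([
  {"fingers": 40, "delta_pos": [0, 0, 0], "angular": [0, 0, 0]},
  {"fingers": 40, "delta_pos": [0, 0, 0], "angular": [0, 0, 0]},
  {"fingers": 40, "delta_pos": [0, 0, 0], "angular": [0, 0, 0]},
])

```text
clock: 16.0
tool_pos: [0.3973, 0.3548, 0.0178]
orientation: [-180.0, -0.0, -15.1]
force: [-0.5, 0.6, 4.8]
opening: 0.0517
gripper_force: 30.0
```

>>> apply_moves([
  {"fingers": 40, "delta_pos": [0, 0, -5], "angular": [0, 0, 0]},
  {"fingers": 40, "delta_pos": [0, 0, -20], "angular": [0, 0, 0]},
  {"fingers": 40, "delta_pos": [0, 0, -60], "angular": [0, 0, 0]},
  {"fingers": 40, "delta_pos": [0, 0, -105], "angular": [0, 0, 0]},
  {"fingers": 40, "delta_pos": [0, 0, -150], "angular": [0, 0, 0]},
  {"fingers": 40, "delta_pos": [0, 0, -180], "angular": [0, 0, 0]},
  {"fingers": 40, "delta_pos": [0, 0, -180], "angular": [0, 0, 0]},
  {"fingers": 40, "delta_pos": [0, 0, -180], "angular": [0, 0, 0]},
])

```text
clock: 16.8
tool_pos: [0.3967, 0.3542, 0.1978]
orientation: [-180.0, 0.0, -15.1]
force: [-0.7, -1.2, -1.7]
opening: 0.0517
gripper_force: 30.0
```

Run:
```python
from h import *
go([.420,-.040,.22],7.2)
```

```text
d [125.2 374.5 -22.6] rot [ -0.    0.  -22.3]
```

>>> apply_moves([
  {"fingers": 40, "delta_pos": [15, 42, -22], "angular": [0, 0, -3]},
  {"fingers": 40, "delta_pos": [30, 84, -22], "angular": [0, 0, -6]},
  {"fingers": 40, "delta_pos": [45, 128, -22], "angular": [0, 0, -9]},
  {"fingers": 40, "delta_pos": [60, 174, -22], "angular": [0, 0, -12]},
  {"fingers": 40, "delta_pos": [74, 219, -22], "angular": [0, 0, -15]},
  {"fingers": 40, "delta_pos": [88, 264, -22], "angular": [0, 0, -18]},
  {"fingers": 40, "delta_pos": [103, 309, -22], "angular": [0, 0, -21]},
  {"fingers": 40, "delta_pos": [116, 348, -22], "angular": [0, 0, -22.3]},
  {"fingers": 40, "delta_pos": [125, 374, -22], "angular": [0, 0, -22.3]},
  {"fingers": 40, "delta_pos": [125, 374, -22], "angular": [0, 0, -22.3]},
])

```text
clock: 17.8
tool_pos: [0.4189, -0.042, 0.2177]
orientation: [180.0, 0.2, 7.0]
force: [-0.9, -0.5, -0.6]
opening: 0.052
gripper_force: 30.0
```

>>> apply_moves([
  {"fingers": 40, "delta_pos": [0, 0, 0], "angular": [0, 0, 0]},
  {"fingers": 40, "delta_pos": [0, 0, 0], "angular": [0, 0, 0]},
])

```text
clock: 18.0
tool_pos: [0.4199, -0.0389, 0.2186]
orientation: [180.0, 0.1, 7.2]
force: [-0.4, 0.7, -0.5]
opening: 0.0518
gripper_force: 30.0
```

Run:
```python
from h import *
import cv2
o=ctrl.get_obs();print(o['tool_pos'],o['orientation'])
a=ctrl.snapshot('wrist')[:,:,::-1]
cv2.imwrite("pics/w6.png",cv2.resize(a[20:250,180:380],None,fx=2.5,fy=2.5,interpolation=cv2.INTER_CUBIC))
```

```text
[ 0.41992844 -0.0388607   0.21864789] [1.79992721e+02 1.08005475e-01 7.22114920e+00]
```

View pics/w6.png

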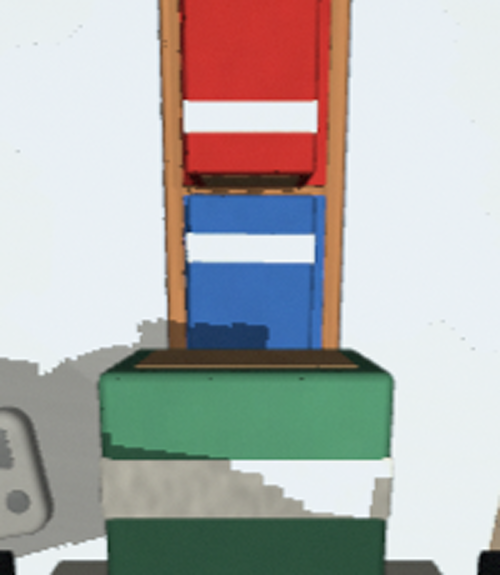

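Run:
```python
from h import *
o=ctrl.get_obs()
u=np.array([np.cos(np.radians(7.2)),np.sin(np.radians(7.2))]);n=np.array([-u[1],u[0]]);c=np.array([525.2,-27.])
g=lambda q,z:np.round((pix('wrist',np.array(q)/2.5+[180,20],z,o)[:,:2]*1000-c)@np.c_[u,n],1).tolist()
print('blue sides',g([(186,250),(315,250)],.06));print('plinth',g([(167,250),(341,250)],.012))
print('red sides',g([(182,115),(318,115)],.06));print('plinth',g([(164,115),(347,115)],.012))
print('card R edge',g([(325,250),(328,115)],.014))
print('blue far, red near top',g([(250,195),(250,174)],.06),'red near bottom',g([(250,187)],.014))
print('green z near/far top',g([(100,378),(393,378)],o['tool_pos'][2]+.0312),o['tool_pos'])
```

```text
blue sides [[-22.7, 25.8], [-22.6, -27.3]]
plinth [[-21.1, 38.4], [-20.9, -43.9]]
red sides [[27.9, 26.3], [28.0, -27.1]]
plinth [[37.2, 38.3], [37.4, -44.5]]
card R edge [[-21.0, -36.1], [36.9, -35.7]]
blue far, red near top [[-1.5, -0.5], [6.4, -0.4]] red near bottom [[6.6, -0.7]]
green z near/far top [[-50.2, 26.4], [-50.1, -24.1]] [ 0.42008706 -0.03863644  0.2189036 ]
```

Run:
```python
from h import *
go([.5258,-.0281,.095],7.2)
```

```text
d [106.4   2.9 123.8] rot [0.  0.1 0.1]
```

>>> apply_moves([
  {"fingers": 40, "delta_pos": [30, 1, 0], "angular": [0, 0, 0]},
  {"fingers": 40, "delta_pos": [70, 2, 10], "angular": [0, 0, 0]},
  {"fingers": 40, "delta_pos": [100, 3, 40], "angular": [0, 0, 0]},
  {"fingers": 40, "delta_pos": [106, 3, 80], "angular": [0, 0, 0]},
  {"fingers": 40, "delta_pos": [106, 3, 110], "angular": [0, 0, 0]},
  {"fingers": 40, "delta_pos": [106, 3, 124], "angular": [0, 0, 0]},
  {"fingers": 40, "delta_pos": [106, 3, 124], "angular": [0, 0, 0]},
  {"fingers": 40, "delta_pos": [106, 3, 124], "angular": [0, 0, 0]},
])

```text
clock: 18.85
tool_pos: [0.5263, -0.028, 0.0958]
orientation: [180.0, 0.0, 7.3]
force: [0.2, 0.2, -0.7]
opening: 0.052
gripper_force: 30.0
```

Run:
```python
from h import *
go([.5258,-.0281,.076],7.2)
```

```text
d [-0.5  0.  19.8] rot [0.  0.  0.1]
```

>>> apply_moves([
  {"fingers": 40, "delta_pos": [-0.5, 0, 10], "angular": [0, 0, 0]},
  {"fingers": 40, "delta_pos": [-0.5, 0, 16], "angular": [0, 0, 0]},
  {"fingers": 40, "delta_pos": [-0.5, 0, 18], "angular": [0, 0, 0]},
  {"fingers": 40, "delta_pos": [-0.5, 0, 19], "angular": [0, 0, 0]},
  {"fingers": 40, "delta_pos": [-0.5, 0, 20], "angular": [0, 0, 0]},
  {"fingers": 40, "delta_pos": [-0.5, 0, 20], "angular": [0, 0, 0]},
])

```text
clock: 19.45
tool_pos: [0.5256, -0.0289, 0.0757]
orientation: [-180.0, -0.0, 7.2]
force: [-0.2, -0.7, -0.7]
opening: 0.0519
gripper_force: 30.0
```

>>> apply_moves([
  {"fingers": 40, "delta_pos": [0, -0.3, 0.8], "angular": [0, 0, 0]},
  {"fingers": 40, "delta_pos": [0, -0.3, 1.3], "angular": [0, 0, 0]},
  {"fingers": 40, "delta_pos": [0, -0.3, 1.3], "angular": [0, 0, 0]},
])

```text
clock: 19.75
tool_pos: [0.5256, -0.0286, 0.0748]
orientation: [180.0, -0.0, 7.2]
force: [-1.9, 0.6, 4.9]
opening: 0.0518
gripper_force: 30.0
```

>>> apply_moves([
  {"fingers": 60, "delta_pos": [0, 0, 0], "angular": [0, 0, 0]},
  {"fingers": 75, "delta_pos": [0, 0, 0], "angular": [0, 0, 0]},
  {"fingers": 87, "delta_pos": [0, 0, 0], "angular": [0, 0, 0]},
  {"fingers": 87, "delta_pos": [0, 0, 0], "angular": [0, 0, 0]},
  {"fingers": 87, "delta_pos": [0, 0, -15], "angular": [0, 0, 0]},
  {"fingers": 87, "delta_pos": [0, 0, -50], "angular": [0, 0, 0]},
  {"fingers": 87, "delta_pos": [0, 0, -100], "angular": [0, 0, 0]},
  {"fingers": 87, "delta_pos": [0, 0, -135], "angular": [0, 0, 0]},
  {"fingers": 87, "delta_pos": [0, 0, -135], "angular": [0, 0, 0]},
  {"fingers": 87, "delta_pos": [0, 0, -135], "angular": [0, 0, 0]},
])

```text
clock: 20.75
tool_pos: [0.5257, -0.0284, 0.2101]
orientation: [-180.0, -0.1, 7.2]
force: [-0.4, 0.6, -0.4]
opening: 0.0867
gripper_force: 0.0
```

Run:
```python
from h import *
go([.512,.327,.21],-15)
```

```text
d [  31.  -354.3    0.4] rot [-0.1 -0.1 22.2]
```

>>> apply_moves([
  {"fingers": 87, "delta_pos": [4, -45, 0], "angular": [0, 0, 3]},
  {"fingers": 87, "delta_pos": [8, -90, 0], "angular": [0, 0, 6]},
  {"fingers": 87, "delta_pos": [12, -135, 0], "angular": [0, 0, 9]},
  {"fingers": 87, "delta_pos": [16, -180, 0], "angular": [0, 0, 12]},
  {"fingers": 87, "delta_pos": [20, -225, 0], "angular": [0, 0, 15]},
  {"fingers": 87, "delta_pos": [24, -270, 0], "angular": [0, 0, 18]},
  {"fingers": 87, "delta_pos": [28, -315, 0], "angular": [0, 0, 21]},
  {"fingers": 87, "delta_pos": [31, -354, 0], "angular": [0, 0, 22.2]},
  {"fingers": 87, "delta_pos": [31, -354, 0], "angular": [0, 0, 22.2]},
  {"fingers": 87, "delta_pos": [31, -354, 0], "angular": [0, 0, 22.2]},
])

```text
clock: 21.75
tool_pos: [0.5108, 0.3268, 0.2071]
orientation: [179.8, 0.1, -14.9]
force: [-0.2, -1.0, -0.3]
opening: 0.0871
gripper_force: 0.0
```

>>> apply_moves([
  {"fingers": 87, "delta_pos": [0, 0, 0], "angular": [0, 0, 0]},
  {"fingers": 87, "delta_pos": [0, 0, 0], "angular": [0, 0, 0]},
])

```text
clock: 21.95
tool_pos: [0.5117, 0.3254, 0.2089]
orientation: [180.0, 0.0, -15.0]
force: [-0.6, -1.4, -0.7]
opening: 0.0874
gripper_force: 0.0
```

Run:
```python
from h import *
import cv2
o=ctrl.get_obs();print(o['tool_pos'],o['orientation'])
a=ctrl.snapshot('wrist')[:,:,::-1]
s=ctrl.snapshot('side')[:,:,::-1]
cv2.imwrite("pics/m3.png",np.hstack([cv2.resize(a[80:280,190:350],(400,500)),cv2.resize(s[165:295,305:409],(400,500),interpolation=cv2.INTER_CUBIC)]));cv2.imwrite("pics/s7.png",s)
```

```text
[0.51169399 0.32537158 0.20890789] [ 1.79958648e+02  2.17135775e-02 -1.50365716e+01]
```

View pics/m3.png

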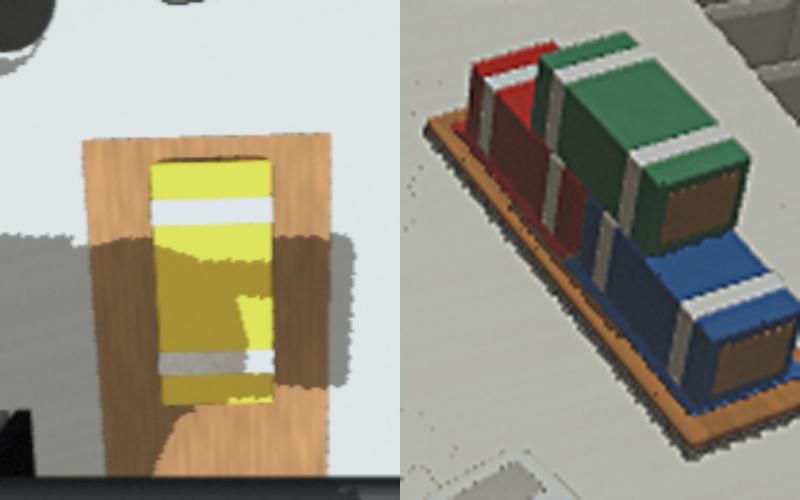

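Green is seated in bond over red and blue. Yellow spans (152,164) to (272,401).

Run:
```python
from h import *
o=ctrl.get_obs()
P=pix('wrist',np.array([(152,164),(271,160),(272,401),(163,404)])/2.5+[190,80],.049,o)
d=P[0]+P[1]-P[2]-P[3]
print(np.round(P.mean(0)*1000,1),np.hypot(*d[:2])/2,np.degrees(np.arctan2(d[1],d[0])))
m=P.mean(0);go([m[0]-.0015,m[1],.0185],-14)
```

```text
[516.7 326.7  49. ] 0.10823399324170543 -13.704551222124019
d [  2.9  -2.  190.9] rot [-0. -0. -1.]
```

>>> apply_moves([
  {"fingers": 87, "delta_pos": [3, -2, 40], "angular": [0, 0, -1]},
  {"fingers": 87, "delta_pos": [3, -2, 85], "angular": [0, 0, -1]},
  {"fingers": 87, "delta_pos": [3, -2, 130], "angular": [0, 0, -1]},
  {"fingers": 87, "delta_pos": [3, -2, 165], "angular": [0, 0, -1]},
  {"fingers": 87, "delta_pos": [3, -2, 185], "angular": [0, 0, -1]},
  {"fingers": 87, "delta_pos": [3, -2, 190], "angular": [0, 0, -1]},
  {"fingers": 87, "delta_pos": [3, -2, 190], "angular": [0, 0, -1]},
  {"fingers": 70, "delta_pos": [3, -2, 190], "angular": [0, 0, -1]},
  {"fingers": 55, "delta_pos": [3, -2, 190], "angular": [0, 0, -1]},
  {"fingers": 40, "delta_pos": [3, -2, 190], "angular": [0, 0, -1]},
])

```text
clock: 23.05
tool_pos: [0.5157, 0.3282, 0.0206]
orientation: [-179.9, -0.1, -14.0]
force: [0.3, -0.1, -0.2]
opening: 0.0687
gripper_force: 0.0
```

>>> apply_moves([
  {"fingers": 40, "delta_pos": [0, 0, 0], "angular": [0, 0, 0]},
  {"fingers": 40, "delta_pos": [0, 0, 0], "angular": [0, 0, 0]},
  {"fingers": 40, "delta_pos": [0, 0, 0], "angular": [0, 0, 0]},
  {"fingers": 40, "delta_pos": [0, 0, 0], "angular": [0, 0, 0]},
])

```text
clock: 23.45
tool_pos: [0.5152, 0.3278, 0.0197]
orientation: [-180.0, -0.0, -14.0]
force: [-1.2, 0.4, 5.6]
opening: 0.0516
gripper_force: 30.0
```

>>> apply_moves([
  {"fingers": 40, "delta_pos": [0, 0, -5], "angular": [0, 0, 0]},
  {"fingers": 40, "delta_pos": [0, 0, -20], "angular": [0, 0, 0]},
  {"fingers": 40, "delta_pos": [0, 0, -60], "angular": [0, 0, 0]},
  {"fingers": 40, "delta_pos": [0, 0, -90], "angular": [0, 0, 0]},
  {"fingers": 40, "delta_pos": [0, 0, -90], "angular": [0, 0, 0]},
  {"fingers": 40, "delta_pos": [0, 0, -90], "angular": [0, 0, 0]},
])

```text
clock: 24.05
tool_pos: [0.5151, 0.3279, 0.1099]
orientation: [-179.9, -0.0, -14.0]
force: [0.2, 0.1, -1.6]
opening: 0.052
gripper_force: 30.0
```

Run:
```python
from h import *
go([.5405,.1495,.06],-7.3)
```

```text
d [ 67.8 167.   49.7] rot [-0.1 -0.  -6.7]
```

>>> apply_moves([
  {"fingers": 40, "delta_pos": [12, 30, 0], "angular": [0, 0, -1]},
  {"fingers": 40, "delta_pos": [28, 70, 0], "angular": [0, 0, -3]},
  {"fingers": 40, "delta_pos": [44, 110, 0], "angular": [0, 0, -5]},
  {"fingers": 40, "delta_pos": [60, 148, 0], "angular": [0, 0, -6.7]},
  {"fingers": 40, "delta_pos": [68, 167, 15], "angular": [0, 0, -6.7]},
  {"fingers": 40, "delta_pos": [68, 167, 40], "angular": [0, 0, -6.7]},
  {"fingers": 40, "delta_pos": [68, 167, 50], "angular": [0, 0, -6.7]},
  {"fingers": 40, "delta_pos": [68, 167, 50], "angular": [0, 0, -6.7]},
  {"fingers": 40, "delta_pos": [68, 167, 50], "angular": [0, 0, -6.7]},
])

```text
clock: 24.95
tool_pos: [0.5408, 0.1496, 0.0591]
orientation: [180.0, 0.0, -7.2]
force: [1.0, -0.2, -0.8]
opening: 0.0518
gripper_force: 30.0
```

Run:
```python
from h import *
go([.5405,.1495,.0197],-7.3)
```

```text
d [-0.2  0.1 39.4] rot [0.  0.  0.1]
```

>>> apply_moves([
  {"fingers": 40, "delta_pos": [0, 0, 20], "angular": [0, 0, 0]},
  {"fingers": 40, "delta_pos": [0, 0, 33], "angular": [0, 0, 0]},
  {"fingers": 40, "delta_pos": [0, 0, 37], "angular": [0, 0, 0]},
  {"fingers": 40, "delta_pos": [0, 0, 39], "angular": [0, 0, 0]},
  {"fingers": 40, "delta_pos": [0, 0, 40], "angular": [0, 0, 0]},
  {"fingers": 40, "delta_pos": [0, 0, 40.5], "angular": [0, 0, 0]},
  {"fingers": 40, "delta_pos": [0, 0, 40.5], "angular": [0, 0, 0]},
])

```text
clock: 25.65
tool_pos: [0.541, 0.1493, 0.0192]
orientation: [-180.0, -0.0, -7.3]
force: [0.6, -0.3, -1.0]
opening: 0.0519
gripper_force: 30.0
```

>>> apply_moves([
  {"fingers": 40, "delta_pos": [0, 0, 0.7], "angular": [0, 0, 0]},
  {"fingers": 40, "delta_pos": [0, 0, 1.2], "angular": [0, 0, 0]},
  {"fingers": 40, "delta_pos": [0, 0, 1.2], "angular": [0, 0, 0]},
])

```text
clock: 25.95
tool_pos: [0.5411, 0.1493, 0.0187]
orientation: [-180.0, -0.0, -7.3]
force: [-2.2, 0.0, 8.2]
opening: 0.0518
gripper_force: 30.0
```

>>> apply_moves([
  {"fingers": 60, "delta_pos": [0, 0, 0], "angular": [0, 0, 0]},
  {"fingers": 75, "delta_pos": [0, 0, 0], "angular": [0, 0, 0]},
  {"fingers": 87, "delta_pos": [0, 0, 0], "angular": [0, 0, 0]},
  {"fingers": 87, "delta_pos": [0, 0, 0], "angular": [0, 0, 0]},
  {"fingers": 87, "delta_pos": [0, 0, -15], "angular": [0, 0, 0]},
  {"fingers": 87, "delta_pos": [0, 0, -50], "angular": [0, 0, 0]},
  {"fingers": 87, "delta_pos": [0, 0, -100], "angular": [0, 0, 0]},
  {"fingers": 87, "delta_pos": [-20, 0, -150], "angular": [0, 0, 0]},
  {"fingers": 87, "delta_pos": [-60, 0, -200], "angular": [0, 0, 0]},
  {"fingers": 87, "delta_pos": [-100, 0, -230], "angular": [0, 0, 0]},
])

```text
clock: 26.95
tool_pos: [0.4545, 0.1603, 0.2384]
orientation: [-179.9, -0.1, -7.3]
force: [-0.2, 1.0, 0.6]
opening: 0.0869
gripper_force: 0.0
```

>>> apply_moves([
  {"fingers": 87, "delta_pos": [0, 0, 0], "angular": [0, 0, 0]},
  {"fingers": 87, "delta_pos": [0, 0, 0], "angular": [0, 0, 0]},
  {"fingers": 87, "delta_pos": [0, 0, 0], "angular": [0, 0, 0]},
])

```text
clock: 27.25
tool_pos: [0.4544, 0.1601, 0.2355]
orientation: [180.0, 0.1, -7.3]
force: [-0.4, -0.4, -1.0]
opening: 0.087
gripper_force: 0.0
```

Run:
```python
from h import *
import cv2
o=ctrl.get_obs();print(o['tool_pos'],o['orientation'])
np.save('o8.npy',np.r_[o['tool_pos'],o['orientation']])
a=ctrl.snapshot('wrist')[:,:,::-1]
cv2.imwrite("pics/w8.png",cv2.resize(a[0:280,180:],(760,560),interpolation=cv2.INTER_CUBIC))
```

```text
[0.45437978 0.1600623  0.23546689] [ 1.79960072e+02  5.28044483e-02 -7.28202377e+00]
```

View pics/w8.png

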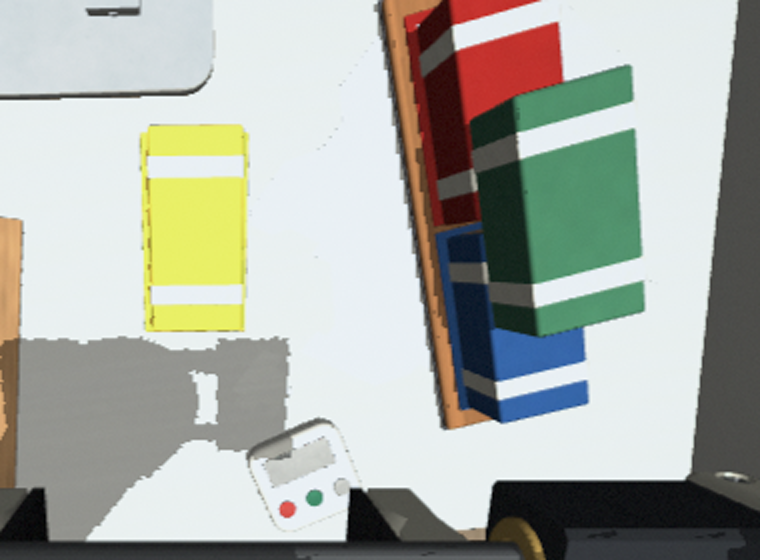

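Yellow is centred on its card. The bond stack is in place, within about 2–3 mm. The arm stayed well away from the jar and the cup, so I'm handing the job in.

```bash
python3 -c "
from plant import ctrl
print(ctrl.close_job())"
```

```text
the job is handed in; nothing more can be done
None
```

I handed the job in at about 27 s: red and blue are on their cards (about 2–3 mm off-centre across the plinth), green is in running bond on top, yellow is on its card, and the arm never went near the jar or cup; no verdict came back.

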